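# Clamp a lock cover with a spring hook clamp

## Robot

A 6-joint arm with a two-finger parallel gripper is mounted at the origin on the work surface. World frame = base frame: x ahead of the robot, y to its left, z up, the work surface at z = 0. Lengths are in m, angles in rad, forces in N, time in s.
With the tool pointing down it reaches from about 0.375 to 0.9 m from the base axis. Payload 3.1 kg.
Tool frame: the origin (TCP) lies at the very end of the fingers, on their centre line; the grasp point (between the pads) lies 19 mm behind it; z points along the fingers, y is the direction in which the jaws open and shut (so a half turn about z gives the same grasp; the last joint's range is limited). The gripper opens to 85 mm and grips with 20 to 120 N. Pads are 22 mm wide; open, the fingers measure 114 mm over their backs; the gripper's body (76 mm by 85 mm) begins 54 mm behind the grasp point. The pads swing forward as they close: fully open they stand 13 mm farther back than shut.
Start: joints at [0.957, 0.527, 1.433, -0, 1.181, -0.178], TCP at [0.264, 0.567, 0.231] pointing down, gripper open.
Joint ranges: [-3.08, 3.08], [-0.75, 2.2], [0.22, 2.44], [-1.43, 4.57], [0, 2.65], [-2.85, 2.85]. Speed limits (rad/s): [2.79, 2.79, 3.14, 3.14, 3.14, 3.14].

## Interface

Orientations are given as a unit quaternion [w, x, y, z].
In Python, from station import robot gives the robot as it stands. The module is installed in compiled form; this text tells all that it offers.
- The arm moves only by the shell command python3 -m creep 'ROWS' [FORCE]. ROWS is JSON, a list of rows, each a list of 7 numbers: the shift along the world's x, y, z in m, then the turn, a rotation vector about the world's x, y, z in degrees, then the closure, from -1 (fully open) to 1 (shut), so that 0 is half open. In form: [[x, y, z, ax, ay, az, jaw], ...]. A call has exactly 10 rows; each row is the pose to reach, as a shift and turn from the pose commanded when the call began; what a row does not reach only later rows make up. A row lasts 1/12 s, in which the tool goes at most 41.7 mm and 7.16 degrees, less where a joint would pass 70% of its speed; a pose out of reach is approached as far as the arm can. A call with a gripper value outside its range is refused whole. The fingers move at their own pace and stop on an object; FORCE is the grip in N (left out, the last holds). Time passes only in rows, so rows that repeat a pose let the fingers close, or fill a call up. It gives the time, the measured TCP pose, the force and the opening at its end, in the units of the state.
- robot.get_state(): the state, without advancing time (a new reading comes with each control period).
- robot.read_camera(name): name is "scene" or "top"; returns a dict with "pixels" (420x560x3 uint8, red, green, blue), "fx", "fy", "cx", "cy" (pixels), "origin" and "attitude" of the camera in the world. Camera axes: x right, y down, z forward; pixel columns grow to the right and rows downward; lengths in m; the calibration is good to about 2 mm. A picture is of the moment at which its call begins. There is no depth.
- robot.sign_off(): hands the job in, once; it reports no verdict.
Trained networks look in the newest picture that a camera, given by its name, has taken for a name from the list of things; names that differ only in an ending like _2 or _b are one class to them, and where a whole thing is asked for, a point or a joint stands for the part that bears it (a point fixed in the world has none). Each returns a list of dicts, best first, with "p" (0 to 1); they miss things now and then, are a little off and sometimes report something else, mostly with a low value. They report only what shows in the picture. A call takes as long as a camera call. They do not tell look-alikes from the thing itself.
- robot.spot_in(camera, target): "point" ([row, column] in pixels, amid what is visible of it).
The state is a dict: "t": time; "qpos": joint angles; "joint_vel": joint speeds; "effort": joint torques, N m; "ee_pos": TCP position; "tool_rot": TCP orientation; "force": force on the tool from outside, world axes, zero at the start; "wrist_torque": the same for the moment, N m; "opening": finger opening in m.
Only numpy, scipy, OpenCV 4.12 (cv2) and the standard library are available. Lean on these libraries where they do the work, as an engineer would, in place of code of your own. Each camera call takes 0.05 s, during which the arm holds its last target. There are 200 camera calls.

## Task

Hold the lock's cover down for assembly: take the standing spring hook clamp by its black knob, stand its feet on the cover astride the line of the headed post, push the knob to run the hook out, and slide the clamp until the hook is well under the post's head. Then ease off so that the spring pulls the hook up against the head, and let go, leaving the clamp upright and gripping. The lock is not exactly where the jig says, so feel for it gently, with little more push than the spring needs, and leave the padlock and the brass cylinder where they are.

Things in the scene. Friction and masses are not known exactly. Their poses are not given: they have to be found in the camera images.
- clamp: Loose spring hook clamp, 96 mm tall, 160 g, standing on two feet. Origin: centre of the underside of the feet, z up. Feet 32 (x) x 8 mm (y), 5 high, at y = +-18 mm, on legs that leave a tunnel along x, 28 mm wide, z = 0 to 26 mm, into which the post passes. Body z = 26 to 46 mm, 22 (x) x 44 mm (y). The plunger slides through the body; its hook is on the -x side.
- knob (a point): Centre of the black plunger knob, 82 mm above the feet when up. Knob 22 x 22 mm, square to the clamp's x and y, 28 mm tall (z = 68 to 96), on an 11 mm shaft. Pushed down while the feet stand on something, it sinks up to 9 mm, so fingertips more than 12 mm below its underside would foul the body. An arm 8 mm wide leaves the shaft towards -x, 8 mm below the knob.
- hook_tip (a point): Upper edge of the hook tip's end: x = -4, y = 0, z = 19 mm in the clamp's frame with the plunger up; sinks with the knob. The arm leads to a strip 8 mm wide, 3 mm thick, running down outside the body at x = -14.5 to -11.5 mm; the tip points inward (+x) from it, x = -11.5 to -4 mm, 3 mm thick.
- plunger (a joint): How far the knob is pushed in and the hook run out (m): 0 up, 0.009 hard stop. Spring: 2 N at 0, 0.7 N more per mm (8.3 N at 9 mm). With the feet on the cover the tip goes under the post's head only beyond 6 mm; caught on the head it stays at about 6 mm. Steel on steel drags at about 0.6 of the push.
- padlock: Brass padlock lying flat, 46 x 40 x 22 mm, with a steel shackle reaching 52 mm to its +x. Origin: centre of the body's underside. To be left alone.
- cylinder: Round brass lock cylinder standing on end, 38 mm across its foot flange, 30 mm above, 34 mm tall. Origin: centre of the underside. To be left alone.
- jig: Wooden assembly jig, 150 (x) x 196 (y) x 18 mm, fixed to the bench, with rails along x; place and yaw vary. Origin: centre of its underside. A mortise lock lies in it on a carrier; its flat steel cover, 108 x 158 mm, has one headed post, cover free for 45 mm all round it, and two headless pins, 7 mm across, 12 tall, at x = +-40, y = -62 mm. The carrier does not give under the clamp's forces.
- post_home (a point): On the jig, at x = 0, y = 30, z = 44 mm: where the headed post's axis meets the cover's top if the carrier is centred and unpacked. The real lock lies up to 6 mm off along the jig's x, either way, and is packed up by 0 to 9 mm; neither is measured. Post: shank 8 mm across, 13 mm tall, under a round head 20 mm across, 13 to 18 mm above the cover.
Mind the look-alikes: they are no part of the job. What is shaped like the clamp but blue or pink is not meant.

How it is judged:
By the outcome, as a careful person would: the job done as asked, in the order asked, and still so for the second after the job is handed in, with the robot touching nothing.
It also fails if it takes over 69 s, if anything falls off the work surface, if the arm or the gripper's body presses on something with over 40 N, if the wrist force passes 120 N, or if a joint passes its speed limit or range.

## Working session

There is one attempt and no reset: what is moved stays moved. The work goes in short steps, Python scripts to look and compute and a shell command to move; the robot and the scene stay as the last step left them, time stands still between calls to the robot, and variables do not carry over. Pictures are saved under pics/ and viewed, about 8 in all and at most 12, crops included, and the job is handed in when it is done.

```bash
mkdir -p pics
python3 - <<'E'
from station import robot
import cv2
for c in ("scene","top"):
    d=robot.read_camera(c); cv2.imwrite(f"pics/{c}0.png",cv2.cvtColor(d["pixels"],cv2.COLOR_RGB2BGR))
    print(c,d["fx"],d["fy"],d["cx"],d["cy"],d["origin"],d["attitude"])
    for t in ("clamp","knob","hook_tip","padlock","cylinder","jig","post_home"):
        try: print(t,[(x["point"],round(x["p"],2)) for x in robot.spot_in(c,t)])
        except Exception as e: print(t,e)
print(robot.get_state())
E
```

```text
scene 468.14534064580295 468.14534064580295 283.3446950175078 206.41348173874192 [ 0.98716449 -0.46199493  0.57276096] [-0.45808653  0.80595261  0.32638562 -0.18457938]
clamp [([224.8, 258.8], 0.92), ([220.7, 307.2], 0.8), ([195.9, 302.7], 0.61), ([190.5, 258.4], 0.58)]
knob [([328.3, 269.9], 0.74), ([205.6, 309.8], 0.69), ([183.1, 301.3], 0.55)]
hook_tip [([205.0, 258.1], 0.89), ([207.3, 310.0], 0.74), ([181.4, 299.7], 0.59), ([183.5, 259.7], 0.59)]
padlock []
cylinder [([248.8, 378.8], 0.77)]
jig [([331.8, 268.7], 0.82)]
post_home [([328.6, 270.5], 0.97)]
top 469.8069817047968 469.8069817047968 289.19493671560775 201.8574795514048 [0.27197896 0.10034675 0.94462642] [ 0.07302319 -0.69454457  0.71280924 -0.06464093]
clamp [([245.0, 221.4], 0.75), ([273.7, 261.7], 0.71), ([202.3, 252.9], 0.66)]
knob [([272.6, 257.8], 0.57), ([238.3, 296.1], 0.5), ([201.1, 254.8], 0.47), ([246.0, 218.7], 0.46)]
hook_tip [([246.2, 216.8], 0.63), ([200.8, 255.4], 0.54), ([237.5, 296.2], 0.52)]
padlock [([198.2, 196.0], 0.76)]
cylinder [([142.7, 228.9], 0.59)]
jig [([140.4, 372.8], 0.6)]
post_home [([140.4, 374.2], 0.88)]
{'t': 0.8, 'qpos': array([ 9.56509568e-01,  5.27430444e-01,  1.43271052e+00, -3.86713392e-06,
        1.18144508e+00, -1.78512051e-01]), 'joint_vel': array([-0.00083482, -0.00155991, -0.00016438,  0.00034893,  0.00084616,
       -0.00057215]), 'effort': array([ 1.63608393e-04, -4.42259967e+01, -1.78417450e+01, -1.71445281e-04,
        6.94576884e-04, -6.38519765e-06]), 'ee_pos': array([0.26377892, 0.56656619, 0.23134982]), 'tool_rot': array([2.92698028e-06, 2.16166695e-01, 9.76356472e-01, 2.35991357e-06]), 'force': array([ 0.31884489,  0.43926871, -0.14800789]), 'wrist_torque': array([-0.07876641,  0.030507  ,  0.00387587]), 'opening': 0.08515638793461265}
```

View pics/scene0.png

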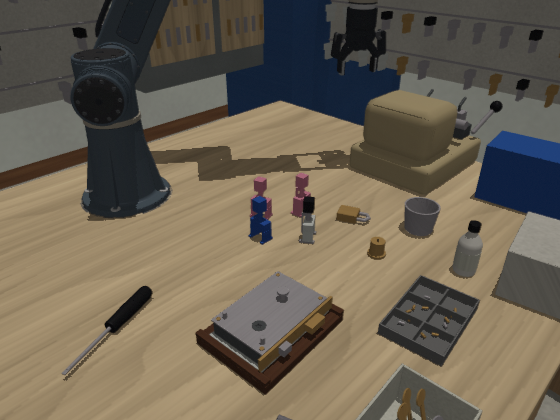

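View pics/top0.png

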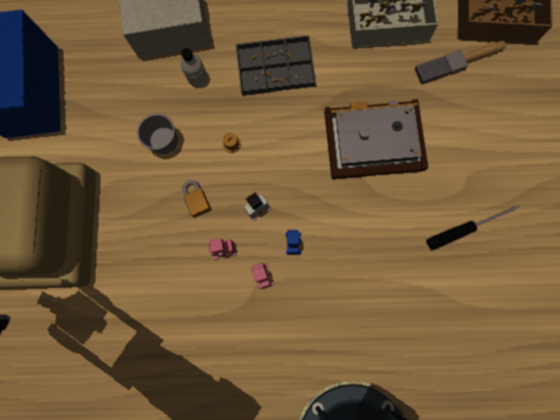

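```bash
cat > h.py <<'E'
from station import robot
import cv2, numpy as np
from scipy.spatial.transform import Rotation as R
def cam(c):
    d=robot.read_camera(c); q=np.array(d["attitude"]); d["R"]=R.from_quat(q[[1,2,3,0]]).as_matrix()
    d["o"]=np.array(d["origin"]); d["bgr"]=cv2.cvtColor(d["pixels"],cv2.COLOR_RGB2BGR); return d
def ray(d,row,col): return d["R"]@np.array([(col-d["cx"])/d["fx"],(row-d["cy"])/d["fy"],1])
def onz(d,row,col,z):
    r=ray(d,row,col); return d["o"]+r*(z-d["o"][2])/r[2]
def proj(d,p):
    v=d["R"].T@(np.array(p)-d["o"]); return np.array([d["cy"]+d["fy"]*v[1]/v[2],d["cx"]+d["fx"]*v[0]/v[2]])
def tri(a,pa,b,pb):
    ra,rb=ray(a,*pa),ray(b,*pb); s=np.linalg.lstsq(np.c_[ra,-rb],b["o"]-a["o"],rcond=None)[0]
    A,B=a["o"]+ra*s[0],b["o"]+rb*s[1]; return (A+B)/2,np.linalg.norm(A-B)
def crop(d,r,c,h,w,k): return cv2.resize(d["bgr"][r:r+h,c:c+w],None,fx=k,fy=k,interpolation=cv2.INTER_CUBIC)
E
python3 - <<'E'
from h import *
s,t=cam("scene"),cam("top")
# tiles 400x300
a=np.vstack([np.hstack([crop(s,190,270,60,80,5),crop(t,172,216,60,80,5)]),np.hstack([crop(s,265,190,120,160,2.5),crop(t,90,310,100,133,3)[:300,:400] if 0 else cv2.resize(t["bgr"][90:190,310:443],(400,300),interpolation=cv2.INTER_CUBIC)])])
cv2.imwrite("pics/c1.png",a)
print("clamp knob",tri(s,(205,309),t,(201,254)))
print("post head z~.065",onz(t,134,364,.065),onz(s,293,283,.065),tri(s,(293,283),t,(134,364)))
E
```

```text
clamp knob (array([0.44643795, 0.17461069, 0.0792142 ]), np.float64(0.00013933751479660377))
post head z~.065 [ 0.57734743 -0.04123184  0.065     ] [ 0.58532487 -0.04622124  0.065     ] (array([ 0.57999425, -0.04171334,  0.0587704 ]), np.float64(0.0014140051144839068))
```

View pics/c1.png

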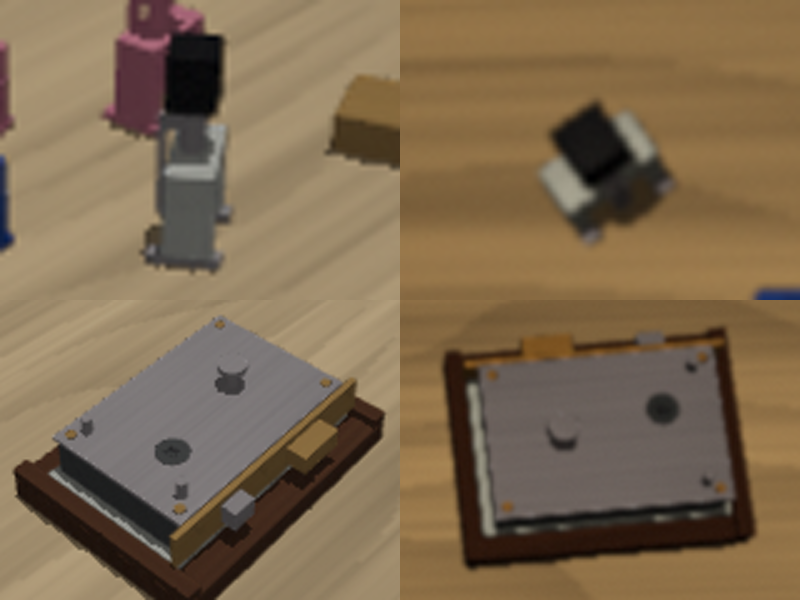

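Run:
```python
from h import *
s,t=cam("scene"),cam("top")
A=lambda v: round(np.degrees(np.arctan2(v[1],v[0])),1)
k=lambda X,Y,z: onz(t,172+Y/5,216+(X-400)/5,z)
T,L,B,Rr=[k(*p,.096) for p in((596,100),(552,137),(590,183),(632,145))]
print("knob edges",A(T-B),A(T-L),A(Rr-B),A(L-B),A(T-Rr),"centre",(T+L+B+Rr)/4, np.linalg.norm(T-L),np.linalg.norm(L-B))
# dark knob blob
g=t["bgr"][172:232,216:296].max(2); m=(g<40).astype(np.uint8)
n,lab,st,ce=cv2.connectedComponentsWithStats(m); print(st[1:],ce[1:]+[216,172])
b=k(540,178,.046);c=k(620,112,.046);print("body y dir",A(c-b), A(b-c))
j=lambda X,Y,z: onz(t,90+(Y-300)/3,310+(X-400)/3.0075,z)
for z in(.046,):
  P=[j(*p,z) for p in((491,376),(703,358),(719,487),(507,507))]
  print("cover y-dir",A(P[0]-P[1]),A(P[3]-P[2]),"x-dir",A(P[0]-P[3]),A(P[1]-P[2]),np.mean(P,0),np.linalg.norm(P[0]-P[1]),np.linalg.norm(P[0]-P[3]))
Q=[j(*p,.018) for p in((452,357),(724,333),(752,537),(470,562))]
print("jig",A(Q[0]-Q[1]),A(Q[3]-Q[2]),A(Q[0]-Q[3]),A(Q[1]-Q[2]),np.mean(Q,0),np.linalg.norm(Q[0]-Q[1]),np.linalg.norm(Q[0]-Q[3]))
# head: triangulate top centre
print("post",tri(s,(291.2,282.8),t,(133.0,364.2)))
print("pins",tri(s,(265+121/2.5,190+86/2.5),t,(90+66/3,310+306/3.0075)),tri(s,(265+186/2.5,190+181/2.5),t,(90+180/3,310+304/3.0075)))
```

```text
knob edges -4.7 -50.5 -48.5 38.2 37.1 centre [0.44451545 0.17228541 0.096     ] 0.021262869597218962 0.022439029542181098
[[ 31  22  15  20 153]
 [ 36  44   1   1   1]] [[254.82352941 202.25490196]
 [252.         216.        ]]
body y dir -51.1 128.9
cover y-dir 93.4 94.0 x-dir 4.0 2.4 [ 0.58353759 -0.07255156  0.046     ] 0.14299975094958278 0.09199831587914971
jig 93.6 93.6 2.4 2.9 [ 0.58303448 -0.07349789  0.018     ] 0.1898907547527437 0.14742355240305444
post (array([ 0.58028581, -0.04186668,  0.06296607]), np.float64(0.0005385668544117306))
pins (array([ 0.59427782, -0.14589833,  0.09863122]), np.float64(0.042509942411430766)) (array([ 0.57718207, -0.12434767,  0.01100244]), np.float64(0.05531380595331301))
```

```bash
python3 -m creep '[[0.01,-0.02,0,0,0,4,-1],[0.03,-0.06,0,0,0,10,-1],[0.05,-0.1,0,0,0,17,-1],[0.066,-0.14,0,0,0,24,-1],[0.083,-0.18,0,0,0,31,-1],[0.1,-0.22,0,0,0,38,-1],[0.12,-0.26,0,0,0,45,-1],[0.138,-0.3,0,0,0,52,-1],[0.156,-0.34,0,0,0,58,-1],[0.17,-0.37,0,0,0,62,-1]]' 30
python3 -m creep '[[0.01,-0.02,-0.01,0,0,1,-1],[0.012,-0.023,-0.03,0,0,1.5,-1],[0.012,-0.023,-0.06,0,0,1.5,-1],[0.012,-0.023,-0.08,0,0,1.5,-1],[0.012,-0.023,-0.09,0,0,1.5,-1],[0.012,-0.023,-0.1,0,0,1.5,-1],[0.012,-0.023,-0.1,0,0,1.5,-1],[0.012,-0.023,-0.1,0,0,1.5,-1],[0.012,-0.023,-0.1,0,0,1.5,-1],[0.012,-0.023,-0.1,0,0,1.5,-1]]'
python3 - <<'E'
from h import *
s,t=cam("scene"),cam("top")
cv2.imwrite("pics/c2.png",np.hstack([crop(s,150,260,100,80,5),crop(t,162,206,100,80,5)]))
E
```

```text
t: 1.83
ee_pos: [0.4162, 0.2356, 0.2316]
tool_rot: [0.0, -0.312, 0.95, -0.0]
force: [0.7, 0.4, -0.1]
opening: 0.0853
t: 2.67
ee_pos: [0.4283, 0.2143, 0.1321]
tool_rot: [0.001, -0.322, 0.947, -0.0]
force: [0.5, 0.2, 0.1]
opening: 0.0854
```

View pics/c2.png

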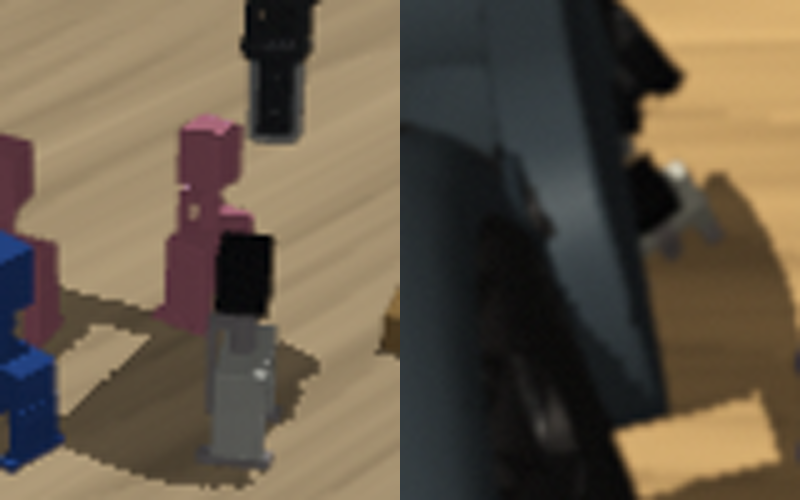

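```bash
python3 -m creep '[[0.006,-0.014,0,0,0,1,-1],[0.012,-0.028,0,0,0,1,-1],[0.017,-0.041,0,0,0,1,-1],[0.017,-0.041,0,0,0,1,-1],[0.017,-0.041,-0.01,0,0,1,-1],[0.017,-0.041,-0.025,0,0,1,-1],[0.017,-0.041,-0.04,0,0,1,-1],[0.017,-0.041,-0.055,0,0,1,-1],[0.017,-0.041,-0.066,0,0,1,-1],[0.017,-0.041,-0.066,0,0,1,-1]]'
python3 - <<'E'
from h import *
s=cam("scene")
cv2.imwrite("pics/c3.png",crop(s,150,260,100,80,6))
E
```

```text
t: 3.6
ee_pos: [0.4433, 0.1734, 0.0639]
tool_rot: [-0.002, -0.33, 0.944, 0.0]
force: [-0.1, -0.2, 0.4]
opening: 0.0853
```

View pics/c3.png

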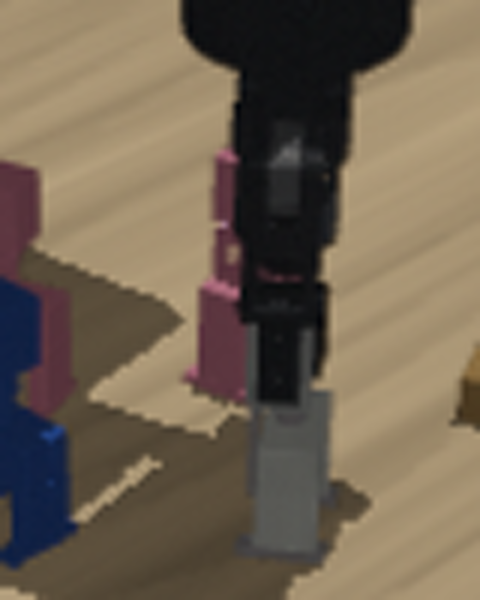

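```bash
python3 -m creep '[[0.001,0.001,0.002,0,0,0,-1],[0.002,0.001,0.002,0,0,0,-0.5],[0.002,0.001,0.002,0,0,0,0],[0.002,0.001,0.002,0,0,0,0.5],[0.002,0.001,0.002,0,0,0,1],[0.002,0.001,0.002,0,0,0,1],[0.002,0.001,0.002,0,0,0,1],[0.002,0.001,0.002,0,0,0,1],[0.002,0.001,0.002,0,0,0,1],[0.002,0.001,0.002,0,0,0,1]]' 40
python3 -m creep '[[0,0,0,0,0,0,1],[0,0,0,0,0,0,1],[0,0,0.005,0,0,0,1],[0,0,0.01,0,0,0,1],[0,0,0.015,0,0,0,1],[0,0,0.02,0,0,0,1],[0,0,0.02,0,0,0,1],[0,0,0.02,0,0,0,1],[0,0,0.02,0,0,0,1],[0,0,0.02,0,0,0,1]]'
```

```text
t: 4.48
ee_pos: [0.4468, 0.1741, 0.0674]
tool_rot: [0.0, -0.33, 0.944, -0.0]
force: [1.1, -0.1, 1.9]
opening: 0.0215
t: 5.32
ee_pos: [0.4465, 0.1741, 0.0872]
tool_rot: [-0.0, -0.33, 0.944, 0.0]
force: [-0.2, 0.2, -1.5]
opening: 0.0214
```

```bash
python3 -m creep '[[0,0,0.02,0,0,0,1],[0,0,0.05,0,0,-3,1],[0.01,-0.01,0.08,0,0,-6,1],[0.02,-0.03,0.1,0,0,-10,1],[0.03,-0.05,0.1,0,0,-15,1],[0.045,-0.08,0.1,0,0,-20,1],[0.06,-0.11,0.1,0,0,-25,1],[0.075,-0.14,0.1,0,0,-30,1],[0.09,-0.17,0.1,0,0,-34,1],[0.1,-0.195,0.1,0,0,-35.2,1]]'
python3 -m creep '[[0.01,-0.014,0,0,0,0,1],[0.015,-0.022,0,0,0,0,1],[0.0155,-0.0226,0,0,0,0,1],[0.0155,-0.0226,-0.01,0,0,0,1],[0.0155,-0.0226,-0.02,0,0,0,1],[0.0155,-0.0226,-0.03,0,0,0,1],[0.0155,-0.0226,-0.03,0,0,0,1],[0.0155,-0.0226,-0.03,0,0,0,1],[0.0155,-0.0226,-0.03,0,0,0,1],[0.0155,-0.0226,-0.03,0,0,0,1]]'
python3 - <<'E'
from h import *
s,t=cam("scene"),cam("top")
cv2.imwrite("pics/c4.png",np.hstack([crop(s,210,210,120,80,5),crop(t,80,310,120,80,5)]))
print(robot.get_state()["tool_rot"])
E
```

```text
t: 6.15
ee_pos: [0.5478, -0.0231, 0.1871]
tool_rot: [0.0, -0.028, 1.0, -0.0]
force: [0.5, 0.2, -1.7]
opening: 0.0216
t: 6.98
ee_pos: [0.5624, -0.0432, 0.1576]
tool_rot: [0.0, -0.03, 1.0, -0.0]
force: [-0.1, 0.5, -1.4]
opening: 0.0212
[ 4.94655844e-04 -2.96515943e-02  9.99560160e-01 -1.60082128e-04]
```

View pics/c4.png

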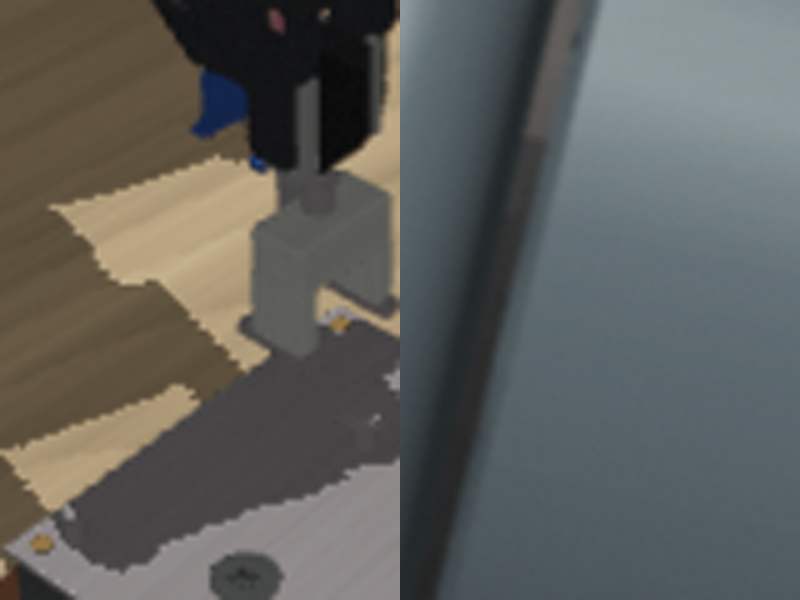

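Run:
```python
from h import *
s=cam("scene"); a=np.radians(3.4); M=np.array([[np.cos(a),-np.sin(a),0],[np.sin(a),np.cos(a),0],[0,0,1]])
o=robot.get_state()["ee_pos"]-[0,0,.067]
for p in((-11,-22,46),(11,22,46),(16,22,0),(16,-22,0),(-16,-22,0)):
    r,c=proj(s,o+M@np.array(p)/1000); print(p,round((c-210)*5),round((r-210)*5))
for dz in(.062,.071):
    r,c=proj(s,[.580,-.0425,dz]);print("head",(c-210)*5,(r-210)*5)
```

```text
(-11, -22, 46) 246 220
(11, 22, 46) 391 184
(16, 22, 0) 402 305
(16, -22, 0) 312 372
(-16, -22, 0) 238 329
head 361.1998961697333 408.90691169737465
head 361.20801740752796 387.6629587610452
```

```bash
python3 -m creep '[[0,0,-0.01,0,0,0,1],[0,0,-0.02,0,0,0,1],[0,0,-0.028,0,0,0,1],[0,0,-0.034,0,0,0,1],[0,0,-0.036,0,0,0,1],[0,0,-0.036,0,0,0,1],[0,0,-0.036,0,0,0,1],[0,0,-0.036,0,0,0,1],[0,0,-0.036,0,0,0,1],[0,0,-0.036,0,0,0,1]]'
python3 -m creep '[[0,0,-0.001,0,0,0,1],[0,0,-0.002,0,0,0,1],[0,0,-0.003,0,0,0,1],[0,0,-0.004,0,0,0,1],[0,0,-0.005,0,0,0,1],[0,0,-0.005,0,0,0,1],[0,0,-0.005,0,0,0,1],[0,0,-0.005,0,0,0,1],[0,0,-0.005,0,0,0,1],[0,0,-0.005,0,0,0,1]]'
```

```text
t: 7.97
ee_pos: [0.5624, -0.0435, 0.1217]
tool_rot: [0.0, -0.03, 1.0, -0.0]
force: [0.5, 0.2, -1.6]
opening: 0.0215
t: 8.8
ee_pos: [0.5622, -0.0435, 0.1165]
tool_rot: [0.0, -0.03, 1.0, -0.0]
force: [-0.3, 0.1, 1.7]
opening: 0.0214
```

```bash
python3 -m creep '[[0,0,-0.001,0,0,0,1],[0,0,-0.002,0,0,0,1],[0,0,-0.003,0,0,0,1],[0,0,-0.003,0,0,0,1],[0,0,-0.003,0,0,0,1],[0,0,-0.003,0,0,0,1],[0,0,-0.003,0,0,0,1],[0,0,-0.003,0,0,0,1],[0,0,-0.003,0,0,0,1],[0,0,-0.003,0,0,0,1]]'
python3 -m creep '[[0,0,-0.001,0,0,0,1],[0,0,-0.002,0,0,0,1],[0,0,-0.003,0,0,0,1],[0,0,-0.004,0,0,0,1],[0,0,-0.004,0,0,0,1],[0,0,-0.004,0,0,0,1],[0,0,-0.004,0,0,0,1],[0,0,-0.004,0,0,0,1],[0,0,-0.004,0,0,0,1],[0,0,-0.004,0,0,0,1]]'
python3 - <<'E'
from h import *
s=cam("scene")
cv2.imwrite("pics/c5.png",crop(s,230,225,80,100,6))
E
```

```text
t: 9.63
ee_pos: [0.5623, -0.0435, 0.1134]
tool_rot: [0.0, -0.029, 1.0, -0.0]
force: [-0.7, -0.3, 4.9]
opening: 0.0216
t: 10.47
ee_pos: [0.5623, -0.0435, 0.1097]
tool_rot: [0.0, -0.03, 1.0, -0.0]
force: [-1.1, -0.3, 6.9]
opening: 0.0214
```

View pics/c5.png

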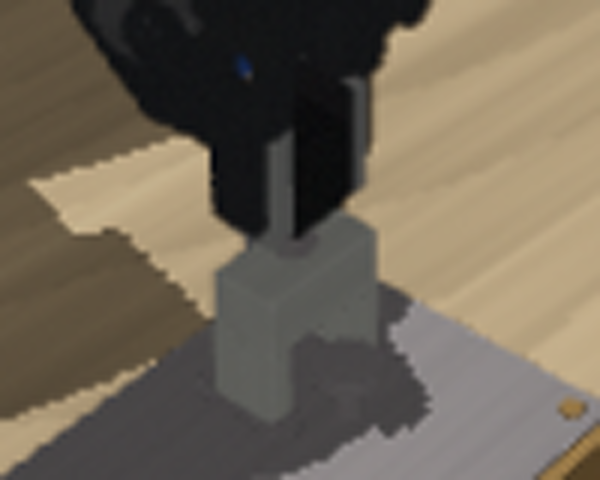

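```bash
python3 -m creep '[[0,0,-0.0008,0,0,0,1],[0.001,0,-0.0008,0,0,0,1],[0.002,0,-0.0008,0,0,0,1],[0.003,0,-0.0008,0,0,0,1],[0.004,0,-0.0008,0,0,0,1],[0.005,0,-0.0008,0,0,0,1],[0.006,0,-0.0008,0,0,0,1],[0.006,0,-0.0008,0,0,0,1],[0.006,0,-0.0008,0,0,0,1],[0.006,0,-0.0008,0,0,0,1]]'
python3 -m creep '[[0.001,0,0,0,0,0,1],[0.002,0.0001,0,0,0,0,1],[0.003,0.0002,0,0,0,0,1],[0.004,0.0003,0,0,0,0,1],[0.004,0.0003,0,0,0,0,1],[0.004,0.0003,0,0,0,0,1],[0.004,0.0003,0,0,0,0,1],[0.004,0.0003,0,0,0,0,1],[0.004,0.0003,0,0,0,0,1],[0.004,0.0003,0,0,0,0,1]]'
```

```text
t: 11.35
ee_pos: [0.5645, -0.0433, 0.1092]
tool_rot: [-0.004, -0.03, 1.0, 0.0]
force: [-8.0, -1.9, 14.7]
opening: 0.0214
t: 12.18
ee_pos: [0.5685, -0.0432, 0.1093]
tool_rot: [-0.004, -0.03, 1.0, 0.0]
force: [-7.9, -2.0, 15.6]
opening: 0.0211
```

```bash
python3 -m creep '[[0,0,0.0005,0,0,0,1],[0,0,0.001,0,0,0,1],[0,0,0.001,0,0,0,1],[0,0,0.001,0,0,0,1],[0,0,0.001,0,0,0,1],[0,0,0.001,0,0,0,1],[0,0,0.001,0,0,0,1],[0,0,0.001,0,0,0,1],[0,0,0.001,0,0,0,1],[0,0,0.001,0,0,0,1]]'
python3 - <<'E'
from station import robot
s=robot.get_state();print(s["tool_rot"],s["wrist_torque"])
E
```

```text
t: 13.02
ee_pos: [0.5687, -0.0431, 0.1094]
tool_rot: [-0.004, -0.03, 1.0, 0.0]
force: [-6.1, -0.8, 10.1]
opening: 0.0214
[-3.87165251e-03 -3.00391695e-02  9.99541205e-01  1.93872344e-04] [-0.38360562  1.4062488  -0.0647565 ]
```

```bash
python3 -m creep '[[0,0,0.0005,0,0,0,1],[0,0,0.0007,0,0,0,1],[0,0,0.0007,0,0,0,1],[0,0,0.0007,0,0,0,1],[0,0,0.0007,0,0,0,1],[0,0,0.0007,0,0,0,1],[0,0,0.0007,0,0,0,1],[0,0,0.0007,0,0,0,1],[0,0,0.0007,0,0,0,1],[0,0,0.0007,0,0,0,1]]'; python3 -m creep '[[0.001,0.0001,0,0,0,0,1],[0.002,0.0001,0,0,0,0,1],[0.003,0.0002,0,0,0,0,1],[0.003,0.0002,0,0,0,0,1],[0.003,0.0002,0,0,0,0,1],[0.003,0.0002,0,0,0,0,1],[0.003,0.0002,0,0,0,0,1],[0.003,0.0002,0,0,0,0,1],[0.003,0.0002,0,0,0,0,1],[0.003,0.0002,0,0,0,0,1]]'
```

```text
t: 13.85
ee_pos: [0.5688, -0.0431, 0.1098]
tool_rot: [-0.004, -0.03, 1.0, 0.0]
force: [-6.4, -1.0, 8.0]
opening: 0.0217
t: 14.68
ee_pos: [0.5718, -0.0427, 0.1098]
tool_rot: [-0.004, -0.03, 1.0, 0.0]
force: [-5.6, -0.6, 8.4]
opening: 0.0213
```

```bash
python3 -m creep '[[0.001,0.0001,0.0003,0,0,0,1],[0.002,0.0001,0.0003,0,0,0,1],[0.003,0.0002,0.0003,0,0,0,1],[0.003,0.0002,0.0003,0,0,0,1],[0.003,0.0002,0.0003,0,0,0,1],[0.003,0.0002,0.0003,0,0,0,1],[0.003,0.0002,0.0003,0,0,0,1],[0.003,0.0002,0.0003,0,0,0,1],[0.003,0.0002,0.0003,0,0,0,1],[0.003,0.0002,0.0003,0,0,0,1]]'; python3 -m creep '[[0.0005,0,0,0,0,0,1],[0.001,0.0001,0,0,0,0,1],[0.0015,0.0001,0,0,0,0,1],[0.002,0.0001,0,0,0,0,1],[0.002,0.0001,0,0,0,0,1],[0.002,0.0001,0,0,0,0,1],[0.002,0.0001,0,0,0,0,1],[0.002,0.0001,0,0,0,0,1],[0.002,0.0001,0,0,0,0,1],[0.002,0.0001,0,0,0,0,1]]'
```

```text
t: 15.52
ee_pos: [0.5748, -0.0423, 0.1101]
tool_rot: [-0.004, -0.03, 1.0, 0.001]
force: [-5.4, -0.7, 7.2]
opening: 0.021
t: 16.35
ee_pos: [0.5767, -0.0422, 0.11]
tool_rot: [-0.004, -0.03, 1.0, 0.001]
force: [-4.9, -1.0, 7.6]
opening: 0.0211
```

```bash
python3 -m creep '[[0.0005,0,0,0,0,0,1],[0.001,0.0001,0,0,0,0,1],[0.0015,0.0001,0,0,0,0,1],[0.002,0.0001,0,0,0,0,1],[0.002,0.0001,0,0,0,0,1],[0.002,0.0001,0,0,0,0,1],[0.002,0.0001,0,0,0,0,1],[0.002,0.0001,0,0,0,0,1],[0.002,0.0001,0,0,0,0,1],[0.002,0.0001,0,0,0,0,1]]'
```

```text
t: 17.18
ee_pos: [0.5786, -0.042, 0.11]
tool_rot: [-0.004, -0.03, 1.0, 0.001]
force: [-5.8, -1.6, 8.2]
opening: 0.0216
```

```bash
python3 -m creep '[[0.0005,0,0,0,0,0,1],[0.001,0.0001,0,0,0,0,1],[0.0015,0.0001,0,0,0,0,1],[0.0015,0.0001,0,0,0,0,1],[0.0015,0.0001,0,0,0,0,1],[0.0015,0.0001,0,0,0,0,1],[0.0015,0.0001,0,0,0,0,1],[0.0015,0.0001,0,0,0,0,1],[0.0015,0.0001,0,0,0,0,1],[0.0015,0.0001,0,0,0,0,1]]'
```

```text
t: 18.02
ee_pos: [0.58, -0.0419, 0.11]
tool_rot: [-0.004, -0.03, 1.0, 0.001]
force: [-7.1, -0.1, 8.4]
opening: 0.0214
```

```bash
python3 -m creep '[[0.0005,0,0,0,0,0,1],[0.001,0.0001,0,0,0,0,1],[0.0015,0.0001,0,0,0,0,1],[0.0015,0.0001,0,0,0,0,1],[0.0015,0.0001,0,0,0,0,1],[0.0015,0.0001,0,0,0,0,1],[0.0015,0.0001,0,0,0,0,1],[0.0015,0.0001,0,0,0,0,1],[0.0015,0.0001,0,0,0,0,1],[0.0015,0.0001,0,0,0,0,1]]'
```

```text
t: 18.85
ee_pos: [0.5816, -0.0418, 0.11]
tool_rot: [-0.004, -0.03, 1.0, 0.001]
force: [-6.0, -0.7, 7.9]
opening: 0.0213
```

```bash
python3 -m creep '[[0.0005,0,0,0,0,0,1],[0.001,0.0001,0,0,0,0,1],[0.0015,0.0001,0,0,0,0,1],[0.0015,0.0001,0,0,0,0,1],[0.0015,0.0001,0,0,0,0,1],[0.0015,0.0001,0,0,0,0,1],[0.0015,0.0001,0,0,0,0,1],[0.0015,0.0001,0,0,0,0,1],[0.0015,0.0001,0,0,0,0,1],[0.0015,0.0001,0,0,0,0,1]]'
python3 - <<'E'
from h import *
s=cam("scene")
cv2.imwrite("pics/c6.png",crop(s,250,240,60,80,9))
E
```

```text
t: 19.68
ee_pos: [0.5831, -0.0417, 0.11]
tool_rot: [-0.004, -0.03, 1.0, 0.001]
force: [-5.9, -1.1, 7.1]
opening: 0.0211
```

View pics/c6.png

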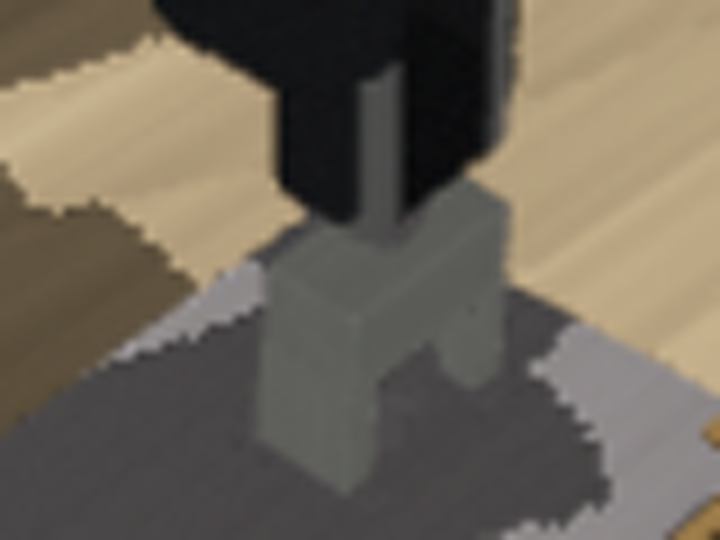

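Run:
```python
from h import *
s=cam("scene"); t=cam("top")
f=lambda X,Y,z: onz(s,250+Y/9,240+X/9,z)
F,L,Rr=f(350,312,.096),f(265,270,.096),f(508,205,.096)
print(F,L,Rr,"centre",(L+Rr)/2,np.linalg.norm(F-L),np.linalg.norm(F-Rr))
for z in(.064,.066,.068): print(z,onz(s,291.3,282.8,z),onz(t,133,364.2,z))
a=np.radians(3.4); M=np.array([[np.cos(a),-np.sin(a),0],[np.sin(a),np.cos(a),0],[0,0,1]])
o=robot.get_state()["ee_pos"].copy();o[2]=.05
for p in((11,-22,46),(-11,-22,46),(11,22,46)):
    r,c=proj(s,o+M@np.array(p)/1000); print(p,round((c-240)*9),round((r-250)*9))
```

```text
[ 0.59185943 -0.06219692  0.096     ] [ 0.57334528 -0.06456156  0.096     ] [ 0.59167686 -0.02178136  0.096     ] centre [ 0.58251107 -0.04317146  0.096     ] 0.01866454418442978 0.04041596639089455
0.064 [ 0.58143234 -0.04266785  0.064     ] [ 0.57974006 -0.04189821  0.064     ]
0.066 [ 0.58302732 -0.04431627  0.066     ] [ 0.5790411  -0.04157516  0.066     ]
0.068 [ 0.5846223 -0.0459647  0.068    ] [ 0.57834214 -0.04125211  0.068     ]
(11, -22, 46) 362 324
(-11, -22, 46) 267 270
(11, 22, 46) 523 201
```

```bash
python3 -m creep '[[0.0005,0,0,0,0,0,1],[0.001,0.0001,0,0,0,0,1],[0.001,0.0001,0,0,0,0,1],[0.001,0.0001,0,0,0,0,1],[0.001,0.0001,0,0,0,0,1],[0.001,0.0001,0,0,0,0,1],[0.001,0.0001,0,0,0,0,1],[0.001,0.0001,0,0,0,0,1],[0.001,0.0001,0,0,0,0,1],[0.001,0.0001,0,0,0,0,1]]'
```

```text
t: 20.67
ee_pos: [0.584, -0.0416, 0.11]
tool_rot: [-0.004, -0.03, 1.0, 0.001]
force: [-5.7, -0.3, 7.6]
opening: 0.0212
```

```bash
python3 -m creep '[[0.0005,0,0,0,0,0,1],[0.001,0.0001,0,0,0,0,1],[0.001,0.0001,0,0,0,0,1],[0.001,0.0001,0,0,0,0,1],[0.001,0.0001,0,0,0,0,1],[0.001,0.0001,0,0,0,0,1],[0.001,0.0001,0,0,0,0,1],[0.001,0.0001,0,0,0,0,1],[0.001,0.0001,0,0,0,0,1],[0.001,0.0001,0,0,0,0,1]]'
```

```text
t: 21.5
ee_pos: [0.5851, -0.0415, 0.11]
tool_rot: [-0.004, -0.03, 1.0, 0.001]
force: [-5.5, -0.2, 6.6]
opening: 0.0214
```

```bash
python3 -m creep '[[0.0005,0,0,0,0,0,1],[0.001,0.0001,0,0,0,0,1],[0.001,0.0001,0,0,0,0,1],[0.001,0.0001,0,0,0,0,1],[0.001,0.0001,0,0,0,0,1],[0.001,0.0001,0,0,0,0,1],[0.001,0.0001,0,0,0,0,1],[0.001,0.0001,0,0,0,0,1],[0.001,0.0001,0,0,0,0,1],[0.001,0.0001,0,0,0,0,1]]'
```

```text
t: 22.33
ee_pos: [0.5861, -0.0414, 0.11]
tool_rot: [-0.004, -0.03, 1.0, 0.001]
force: [-5.3, -0.2, 7.7]
opening: 0.0211
```

```bash
python3 -m creep '[[0.0005,0,0,0,0,0,1],[0.001,0.0001,0,0,0,0,1],[0.001,0.0001,0,0,0,0,1],[0.001,0.0001,0,0,0,0,1],[0.001,0.0001,0,0,0,0,1],[0.001,0.0001,0,0,0,0,1],[0.001,0.0001,0,0,0,0,1],[0.001,0.0001,0,0,0,0,1],[0.001,0.0001,0,0,0,0,1],[0.001,0.0001,0,0,0,0,1]]'
```

```text
t: 23.17
ee_pos: [0.587, -0.0413, 0.11]
tool_rot: [-0.004, -0.03, 1.0, 0.001]
force: [-5.9, -0.4, 7.7]
opening: 0.0215
```

```bash
python3 -m creep '[[0,0,0.0005,0,0,0,1],[0,0,0.001,0,0,0,1],[0,0,0.0015,0,0,0,1],[0,0,0.002,0,0,0,1],[0,0,0.0025,0,0,0,1],[0,0,0.0025,0,0,0,1],[0,0,0.0025,0,0,0,1],[0,0,0.0025,0,0,0,1],[0,0,0.0025,0,0,0,1],[0,0,0.0025,0,0,0,1]]'
```

```text
t: 24.0
ee_pos: [0.587, -0.0414, 0.1113]
tool_rot: [-0.004, -0.03, 1.0, 0.001]
force: [-5.8, -0.7, 0.0]
opening: 0.0217
```

```bash
python3 -m creep '[[0,0,-0.001,0,0,0,1],[0,0,-0.002,0,0,0,1],[0,0,-0.0025,0,0,0,1],[0,0,-0.0025,0,0,0,1],[0.0005,0,-0.0025,0,0,0,1],[0.001,0.0001,-0.0025,0,0,0,1],[0.0015,0.0001,-0.0025,0,0,0,1],[0.0015,0.0001,-0.0025,0,0,0,1],[0.0015,0.0001,-0.0025,0,0,0,1],[0.0015,0.0001,-0.0025,0,0,0,1]]'
```

```text
t: 24.83
ee_pos: [0.5882, -0.0413, 0.11]
tool_rot: [-0.005, -0.03, 1.0, 0.001]
force: [-8.1, -0.4, 7.9]
opening: 0.0215
```

```bash
python3 -m creep '[[0.0005,0,0,0,0,0,1],[0.001,0.0001,0,0,0,0,1],[0.001,0.0001,0,0,0,0,1],[0.001,0.0001,0,0,0,0,1],[0.001,0.0001,0,0,0,0,1],[0.001,0.0001,0,0,0,0,1],[0.001,0.0001,0,0,0,0,1],[0.001,0.0001,0,0,0,0,1],[0.001,0.0001,0,0,0,0,1],[0.001,0.0001,0,0,0,0,1]]'
```

```text
t: 25.67
ee_pos: [0.5892, -0.0412, 0.1099]
tool_rot: [-0.005, -0.03, 1.0, 0.001]
force: [-6.8, -1.4, 6.4]
opening: 0.0218
```

```bash
python3 -m creep '[[0.0005,0,0,0,0,0,1],[0.001,0.0001,0,0,0,0,1],[0.001,0.0001,0,0,0,0,1],[0.001,0.0001,0,0,0,0,1],[0.001,0.0001,0,0,0,0,1],[0.001,0.0001,0,0,0,0,1],[0.001,0.0001,0,0,0,0,1],[0.001,0.0001,0,0,0,0,1],[0.001,0.0001,0,0,0,0,1],[0.001,0.0001,0,0,0,0,1]]'
python3 - <<'E'
from h import *
s=cam("scene"); print(robot.get_state()["wrist_torque"],robot.get_state()["tool_rot"])
cv2.imwrite("pics/c7.png",crop(s,250,240,60,80,9))
E
```

```text
t: 26.5
ee_pos: [0.5898, -0.0411, 0.1098]
tool_rot: [-0.005, -0.03, 1.0, 0.001]
force: [-8.0, -0.5, 7.4]
opening: 0.0213
[-0.26141429  1.7336478  -0.01087363] [-5.00508554e-03 -2.99429604e-02  9.99538878e-01  6.31746043e-04]
```

View pics/c7.png

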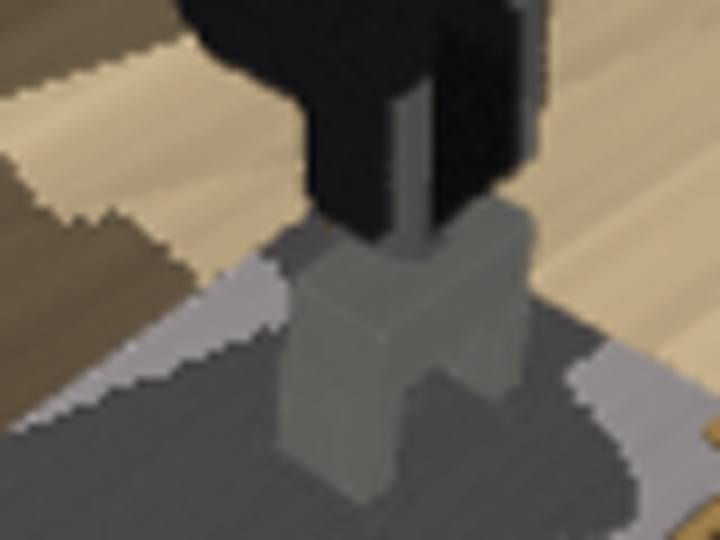

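```bash
python3 -m creep '[[-0.001,0,0,0,0,0,1],[-0.002,0,0,0,0,0,1],[-0.003,-0.0001,0,0,0,0,1],[-0.004,-0.0002,0,0,0,0,1],[-0.005,-0.0003,0,0,0,0,1],[-0.0055,-0.0003,0,0,0,0,1],[-0.0055,-0.0003,0,0,0,0,1],[-0.0055,-0.0003,0,0,0,0,1],[-0.0055,-0.0003,0,0,0,0,1],[-0.0055,-0.0003,0,0,0,0,1]]'
python3 - <<'E'
from h import *
s=cam("scene"); print(robot.get_state()["wrist_torque"],robot.get_state()["tool_rot"])
cv2.imwrite("pics/c8.png",crop(s,250,240,60,80,9))
E
```

```text
t: 27.38
ee_pos: [0.5887, -0.0413, 0.1108]
tool_rot: [0.0, -0.029, 1.0, 0.0]
force: [-1.7, 1.2, 5.8]
opening: 0.0213
[0.30156542 0.43316865 0.03051977] [ 1.17128843e-04 -2.94167614e-02  9.99567141e-01  4.14260674e-04]
```

View pics/c8.png

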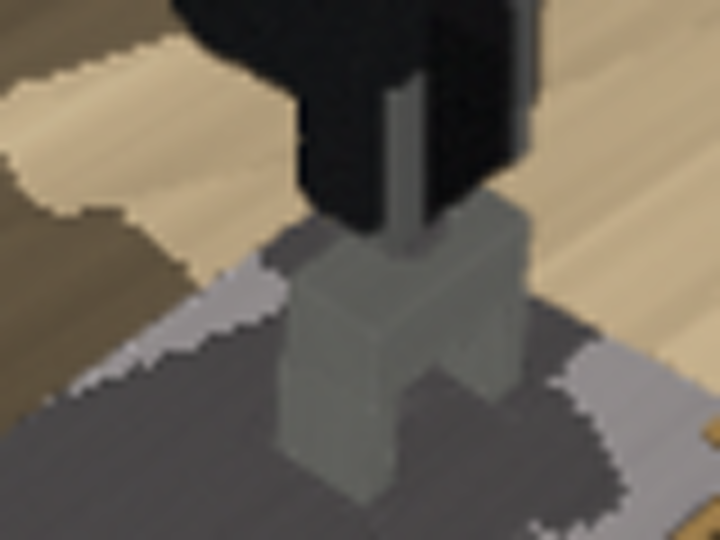

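```bash
python3 -m creep '[[-0.0005,0,0,0,0,0,1],[-0.001,0,0,0,0,0,1],[-0.0015,0,0,0,0,0,1],[-0.002,0,0,0,0,0,1],[-0.0025,-0.0002,0,0,0,0,1],[-0.0025,-0.0002,0,0,0,0,1],[-0.0025,-0.0002,0,0,0,0,1],[-0.0025,-0.0002,0,0,0,0,1],[-0.0025,-0.0002,0,0,0,0,1],[-0.0025,-0.0002,0,0,0,0,1]]'
```

```text
t: 28.27
ee_pos: [0.588, -0.0416, 0.1111]
tool_rot: [0.002, -0.029, 1.0, 0.0]
force: [2.0, 4.9, 5.1]
opening: 0.0212
```

```bash
python3 -m creep '[[0,0,0.0005,0,0,0,1],[0,0,0.001,0,0,0,1],[0,0,0.001,0,0,0,1],[0,0,0.001,0,0,0,1],[0,0,0.001,0,0,0,1],[0,0,0.001,0,0,0,1],[0,0,0.001,0,0,0,1],[0,0,0.001,0,0,0,1],[0,0,0.001,0,0,0,1],[0,0,0.001,0,0,0,1]]'
```

```text
t: 29.1
ee_pos: [0.5878, -0.0416, 0.1113]
tool_rot: [0.002, -0.029, 1.0, 0.0]
force: [3.3, 4.5, 0.5]
opening: 0.0215
```

```bash
python3 -m creep '[[0,0.0004,0,0,0,0,1],[0.0004,0.0008,0,0,0,0,1],[0.0008,0.0012,0,0,0,0,1],[0.0008,0.0012,0,0,0,0,1],[0.0008,0.0012,0,0,0,0,1],[0.0008,0.0012,0,0,0,0,1],[0.0008,0.0012,0,0,0,0,1],[0.0008,0.0012,0,0,0,0,1],[0.0008,0.0012,0,0,0,0,1],[0.0008,0.0012,0,0,0,0,1]]'
```

```text
t: 29.93
ee_pos: [0.5873, -0.0413, 0.1114]
tool_rot: [0.0, -0.03, 1.0, -0.0]
force: [4.7, -0.6, -3.7]
opening: 0.0214
```

```bash
python3 -m creep '[[0.0005,0,-0.0003,0,0,0,1],[0.001,0,-0.0006,0,0,0,1],[0.001,0,-0.0006,0,0,0,1],[0.001,0,-0.0006,0,0,0,1],[0.001,0,-0.0006,0,0,0,1],[0.001,0,-0.0006,0,0,0,1],[0.001,0,-0.0006,0,0,0,1],[0.001,0,-0.0006,0,0,0,1],[0.001,0,-0.0006,0,0,0,1],[0.001,0,-0.0006,0,0,0,1]]'
```

```text
t: 30.77
ee_pos: [0.5878, -0.0411, 0.1111]
tool_rot: [-0.0, -0.03, 1.0, -0.0]
force: [1.3, -3.2, 5.5]
opening: 0.0213
```

```bash
python3 -m creep '[[0,-0.0003,0.0003,0,0,0,1],[0,-0.0005,0.0004,0,0,0,1],[0,-0.0005,0.0004,0,0,0,1],[0,-0.0005,0.0004,0,0,0,1],[0,-0.0005,0.0004,0,0,0,0.8],[0,-0.0005,0.0004,0,0,0,0.5],[0,-0.0005,0.0004,0,0,0,0.2],[0,-0.0005,0.0004,0,0,0,-0.2],[0,-0.0005,0.0004,0,0,0,-0.6],[0,-0.0005,0.0004,0,0,0,-1]]'
```

```text
t: 31.6
ee_pos: [0.5867, -0.0408, 0.1106]
tool_rot: [-0.001, -0.03, 1.0, 0.001]
force: [0.5, -0.3, 0.1]
opening: 0.069
```

```bash
python3 -m creep '[[0,0,0,0,0,0,-1],[0,0,0,0,0,0,-1],[0,0,0,0,0,0,-1],[0,0,0.01,0,0,0,-1],[0,0,0.03,0,0,0,-1],[0,0,0.06,0,0,0,-1],[-0.01,0.02,0.09,0,0,0,-1],[-0.03,0.05,0.11,0,0,0,-1],[-0.05,0.08,0.12,0,0,0,-1],[-0.07,0.11,0.12,0,0,0,-1]]'
python3 -m creep '[[-0.02,0.03,0,0,0,0,-1],[-0.04,0.06,0,0,0,0,-1],[-0.05,0.09,0,0,0,0,-1],[-0.06,0.12,0,0,0,0,-1],[-0.06,0.15,0,0,0,0,-1],[-0.06,0.18,0,0,0,0,-1],[-0.06,0.21,0,0,0,0,-1],[-0.06,0.21,0,0,0,0,-1],[-0.06,0.21,0,0,0,0,-1],[-0.06,0.21,0,0,0,0,-1]]'
python3 - <<'E'
from h import *
s,t=cam("scene"),cam("top")
cv2.imwrite("pics/c9.png",np.hstack([crop(s,230,240,85,60,6),crop(t,90,330,85,70,6)]))
a=np.radians(3.4); M=np.array([[np.cos(a),-np.sin(a),0],[np.sin(a),np.cos(a),0],[0,0,1]])
o=np.array([.586,-.0413,.05])
for p in((11,-22,46),(-11,-22,46),(11,22,46),(-16,-22,0),(0,0,96),(0,0,90)):
    r,c=proj(s,o+M@np.array(p)/1000); r2,c2=proj(t,o+M@np.array(p)/1000); print(p,round((c-240)*6),round((r-230)*6),round((c2-330)*6)+360,round((r2-90)*6))
E
```

```text
t: 32.43
ee_pos: [0.5192, 0.0693, 0.235]
tool_rot: [0.004, -0.029, 1.0, -0.0]
force: [-0.7, 1.3, 0.1]
opening: 0.0854
t: 33.27
ee_pos: [0.4577, 0.2783, 0.2317]
tool_rot: [-0.0, -0.03, 1.0, -0.0]
force: [-0.1, -0.1, -0.3]
opening: 0.0854
(11, -22, 46) 250 340 642 166
(-11, -22, 46) 186 304 650 232
(11, 22, 46) 357 258 504 178
(-16, -22, 0) 175 428 628 295
(0, 0, 96) 274 128 601 146
(0, 0, 90) 274 147 598 153
```

View pics/c9.png

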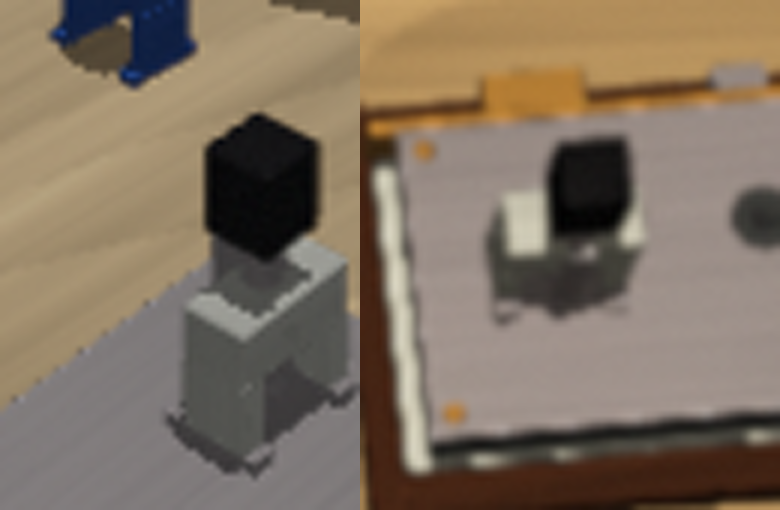

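```bash
python3 -c "
from station import robot
print(robot.sign_off(), robot.get_state()['t'])"
```

```text
the job is handed in; nothing more can be done
the job is handed in; nothing more can be done
```

The clamp is standing upright on the cover with its hook caught under the post's head, and I have handed the job in at about 33 s with the robot well clear. I took the black-knobbed clamp by its knob and turned it to line up with the jig. I set it down about 18 mm short of the post, pushed the knob in and slid it until the hook reached the shank. Then I eased off, balanced the forces and let go.

**Checks that passed**
- **Catch:** when I eased off during the slide, the push fell to 0 N after only 1.3 mm of rise, so the hook had caught on the head.
- **Contact with the shank:** near the end of the slide the sideways force rose from about 5.5 N to 8 N and the clamp began to lean.
- **Last picture:** the clamp stands upright, with the knob about 6 mm down as it should be when caught. Clamp and post centres agree to about 1–2 mm.

**Less clean**
- **Push too hard at first:** at the start of the slide the plunger hit its stop and the push briefly reached about 15 N. I then eased to 7–8 N for the rest.
- **Lean:** pushing against the shank tilted the clamp a few degrees in the grip. I backed off a little before releasing, and it sat upright again once free.
- **Post position:** the two cameras' height-dependent estimates differed by up to about 6 mm, so I relied on touch for the final position.
- **Not checked:** I did not take a final picture of the padlock and cylinder, but no move went near them.

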